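Load a cast bracket into the cam-clamp holding fixture

TASK

Load the dark cast bracket into the holding fixture so that its bore can be reamed: push it over the plate with your fingertips, without lifting it, until its flange sits flush in the corner, against both the side fence and the end stop. Then push the ball of the cam lever clockwise round until the cam grips the bracket and is locked, and leave everything else where it lies.

Things in the scene. Friction and masses are not known exactly. Their poses are not given: they have to be found in the camera images.
- bracket: the dark cast bracket: a round upright hub on a square flange with four bolt holes, 46 mm along its x, 48 mm along its y, 56 mm high (flange 10 mm thick), about 0.4 to 0.9 kg, standing upright on the fixture's plate. Origin: centre of its underside. It starts within 0.4 rad of the fixture's own direction, so its x face belongs at the end stop and its y face at the side fence.
- fixture: the holding fixture, fixed to the bench: an aluminium plate 220 mm (its x) by 152 mm (its y), 10 mm thick, with two steel bars 20 mm wide that stand 16 mm above the plate: the side fence (185 mm long, along the plate's x, at its +y edge) and the end stop (52 mm long, along the plate's y, at its +x end). The bars meet in an inside corner; the bracket slides on the plate. Origin: centre of the plate's underside, on the bench; x points to the end stop, y to the side fence.
- corner (a point): the inside corner of the two bars at the plate's top face (10 mm above the bench, 75 mm in x and 48 mm in y from the fixture's origin), axes as the fixture's. The face of the end stop is the plane x = 0 here, the face of the side fence y = 0; the open work space is x < 0, y < 0. The bracket is home when its origin is at x = -23 mm, y = -24 mm, with its axes along the fixture's.
- pivot (a point): the vertical axis of the cam clamp, at the plate's top face: 26 mm before the end stop and 71.1 mm from the side fence (x = -26, y = -71.1 mm from the corner). The steel cam, an eccentric disc 36 mm across and 19 mm high, turns about it beside the bracket's place.
- knob (a point): the centre of the black ball, 26 mm across, at the end of the cam's lever: 80 mm out from the pivot and 62 mm above the bench. Open, the lever points 0.61 rad clockwise (seen from above) of the fixture's +x; a round steel bar 9 mm thick slopes up from the cam to the ball.
- clamp (a joint): angle of the cam lever, rad, growing clockwise seen from above: 0 open, 1.83 end of travel; starts at 0 to 0.3. About 1 N at the ball turns it freely; from about 1.45 the cam squeezes a bracket that is home against the fence and draws it to the end stop, with up to about 10 N at the ball. Locked from 1.5: push on to 1.75 or the end, as it springs back up to 0.1 when let go; friction then keeps it.
- nut: bystander: hexagon nut, 30x35x16 mm, lying flat on the fixture's plate near the cam lever. Origin: centre of its underside.
- ring: bystander: thick machined ring, 70 mm across, 30 mm high, lying flat on the bench. Origin: centre of its underside.
- bolt: bystander: big hexagon bolt, 87 mm long, lying on the bench to the robot's left. Origin: centre of its underside.
- spanner: bystander: spanner, 195 mm long, 10 mm high, lying on the bench to the left of the fixture. Origin: centre of its underside.
- hexkey: bystander: black hexagon key, 34x90x9 mm, lying on the bench on the robot's side. Origin: centre of its underside.
- oiler: bystander: small oiler bottle, 97 mm long, 33 mm thick, lying on the bench to the left. Origin: centre of its underside.
- file: bystander: flat file with a wooden handle, 262 mm long, 27 mm high, lying on the bench to the right. Origin: centre of its underside.
- tape: bystander: tape measure, 37x73x64 mm, standing on the bench to the right, near the wall. Origin: centre of its underside.

How it is judged:
By the outcome, as a careful person would: the job done as asked, in the order asked, and still so for the second after the job is handed in, with the robot touching nothing.
It also fails if it takes over 64 s, if anything falls off the work surface, if the arm or the gripper's body presses on something with over 40 N, if the wrist force passes 120 N, or if a joint passes its speed limit or range.

ROBOT

A 6-joint arm with a two-finger parallel gripper is mounted at the origin on the work surface; the furniture and walls round the work are solid. World frame = base frame: x ahead of the robot, y to its left, z up, the work surface at z = 0. Lengths are in m, angles in rad, forces in N, time in s.
With the tool pointing down it reaches from about 0.325 to 0.925 m from the base axis. Payload 3.1 kg.
Tool frame: the origin (TCP) lies between the finger pads; the fingertips stand 14 mm ahead of it and the grasp point (between the pads) lies 5 mm behind it; z points along the fingers, y is the line along which they close (so a half turn about z gives the same grasp; the last joint's range is limited). The gripper opens to 85 mm and grips with 20 to 120 N. Pads are 22 mm wide; open, the fingers measure 114 mm over their backs; the gripper's body (76 mm by 85 mm) begins 54 mm behind the grasp point. The pads swing forward as they close: fully open they stand 13 mm farther back than shut.
Start: joints at [0.99, 0.217, 1.613, -0, 1.311, -0.112], TCP at [0.282, 0.558, 0.245] pointing down, gripper open.
Joint ranges: [-2.75, 2.75], [-0.78, 2.1], [0.31, 2.55], [-1.13, 4.27], [0.13, 2.63], [-2.58, 2.58]. Speed limits (rad/s): [2.79, 2.79, 3.14, 3.14, 3.14, 3.14].

INTERFACE

Orientations are given as a rotation vector (axis times angle).
In Python, from workcell import arm gives the robot as it stands. The module is installed in compiled form; this text tells all that it offers. Calls block until the motion is done:
- arm.move_pose(position, orientation): joint-space move of the TCP to a pose.
- arm.servo_line(position, velocity=0.15, frame=None, force_limit=None): straight line of the TCP; frame=None keeps the orientation; velocity is the mean speed in m/s. With force_limit (N) it stops when the force on the tool has changed by that much, and returns True; else False.
- arm.set_joints(angles): joint-space move.
- arm.gripper_to(opening, squeeze=None): opening from 0.0 (shut) to 1.0 (fully open); squeeze is the grip in N (None keeps the last); returns when the fingers have stopped.
- arm.pause(seconds).
- arm.solve_ik(position, orientation): joint angles nearest the present ones, or None.
- arm.grab_frame(name): name is "side" or "top" or "wrist"; returns a dict with "frame" (480x640x3 uint8, red, green, blue), "camera_matrix" (3x3 intrinsics, pixels), "D" ([k1, k2, p1, p2, k3] as OpenCV has them; the pictures are not rectified), "rvec" (rotation vector, rad) and "tvec" (3), from world to camera coordinates, as OpenCV has them. Camera axes: x right, y down, z forward; pixel columns grow to the right and rows downward; lengths in m; the calibration is good to about 2 mm. A picture is of the moment at which its call begins. There is no depth.
A pose or a line that the arm cannot do raises arm.IKError and nothing moves.
- arm.close_job(): hands the job in; it is judged then, once.
Readings, each from a call of its own:
- arm.read_time(): time.
- arm.read_joint_positions(): joint angles.
- arm.read_dq(): joint speeds.
- arm.read_tau(): joint torques, N m.
- arm.read_eef_pos(): TCP position.
- arm.read_orientation(): TCP orientation.
- arm.read_contact_force(): force on the tool from outside, world axes, zero at the start.
- arm.read_ft_torque(): the same for the moment, N m.
- arm.read_opening(): opening from 0.0 (shut) to 1.0 (fully open).
- arm.read_gripper_force(): force on a finger pad.
Only numpy, scipy, OpenCV 4.12 (cv2) and the standard library are available. Lean on these libraries where they do the work, as an engineer would, in place of code of your own. Each camera call takes 0.05 s, during which the arm holds its last target. There are 200 camera calls.

## Working session

There is one attempt and no reset: what is moved stays moved. The work goes in short steps, each a Python script; the robot and the scene stay as the last script left them, time stands still between calls to the robot, and variables do not carry over. Pictures are saved under pics/ and viewed, at most 10 in all, crops included, and the job is handed in when it is done.

```bash
mkdir -p pics
python3 - <<'E'
from workcell import arm
import cv2,pickle
d={}
for n in ("top","side"):
    f=arm.grab_frame(n); d[n]=f
    cv2.imwrite(f"pics/{n}0.png",f["frame"][:,:,::-1])
    print(n,f["camera_matrix"].tolist(),f["D"],f["rvec"],f["tvec"])
pickle.dump(d,open("f0.pkl","wb"))
print(arm.read_time(),arm.read_orientation())
E
```

```text
top [[478.9984561725261, 0.0, 321.07729622228317], [0.0, 478.9984561725261, 244.44093154367602], [0.0, 0.0, 1.0]] [-0.03381507  0.          0.          0.          0.        ] [ 2.13932082 -2.15466572  0.19587076] [-0.12691713  0.43997531  0.8560188 ]
side [[493.5435977482328, 0.0, 315.40005078729024], [0.0, 493.5435977482328, 241.51731289736298], [0.0, 0.0, 1.0]] [-0.01299495  0.          0.          0.          0.        ] [ 0.43572651  2.77407273 -1.11923261] [0.4716814  0.03485968 0.95022846]
0.1 [-0.7295303  -3.05492666  0.00324156]
```

View pics/top0.png

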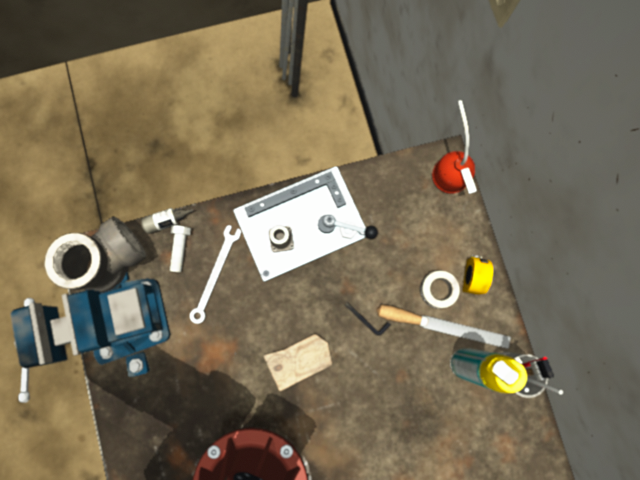

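View pics/side0.png

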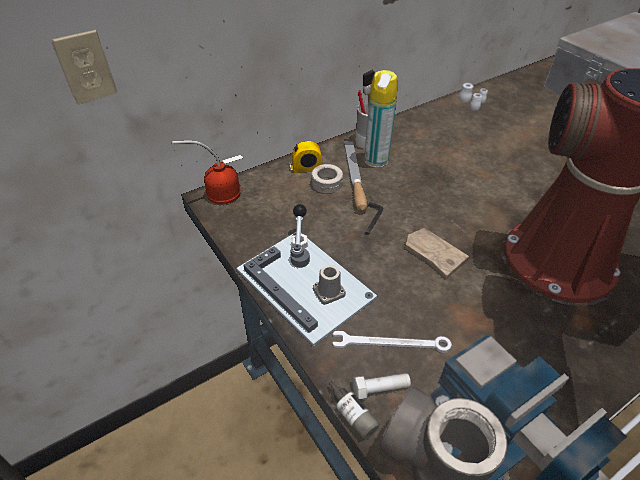

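The top view shows the plate at about (235–368, 168–280), with the fence from (248,212) to (330,177). The end stop runs down to (343,205), the bracket is at (281,238), the cam at (327,223), the ball at (372,232), and the nut under the lever at about (347,233). The side view agrees. Next: a rough fixture pose, then a close wrist view.

```bash
cat > h.py <<'E'
import numpy as np,cv2,pickle
from scipy.spatial.transform import Rotation as R
def ray(f,uv):
    n=cv2.undistortPoints(np.array(uv,float).reshape(-1,1,2),f["camera_matrix"],f["D"]).reshape(-1,2)
    M=cv2.Rodrigues(f["rvec"])[0]; c=-M.T@np.ravel(f["tvec"])
    return c,np.c_[n,np.ones(len(n))]@M
def onz(f,uv,z):
    c,d=ray(f,uv); return c+d*((z-c[2])/d[:,2])[:,None]
def proj(f,P): return cv2.projectPoints(np.array(P,float),f["rvec"],f["tvec"],f["camera_matrix"],f["D"])[0].reshape(-1,2)
def meet(f,uv,g,uw):
    a,d=ray(f,[uv]);b,e=ray(g,[uw]);d=d[0];e=e[0]
    s=np.linalg.lstsq(np.c_[d,-e],b-a,rcond=None)[0];p=a+s[0]*d;q=b+s[1]*e
    return (p+q)/2,np.linalg.norm(p-q)
def down(yaw): # tool z down, tool y axis along world angle yaw
    y=np.array([np.cos(yaw),np.sin(yaw),0]);z=np.array([0,0,-1.]);x=np.cross(y,z)
    return R.from_matrix(np.c_[x,y,z]).as_rotvec()
E
python3 - <<'E'
from h import *
d=pickle.load(open("f0.pkl","rb"))
for n,seed in(("top",(262,255)),("side",(345,310))):
    f=d[n];g=f["frame"];hsv=cv2.cvtColor(g,cv2.COLOR_RGB2HSV)
    m=((hsv[...,2]>150)&(hsv[...,1]<50)).astype(np.uint8)
    k,l,st,_=cv2.connectedComponentsWithStats(m)
    c=(l==l[seed[1],seed[0]]).astype(np.uint8)
    h=cv2.convexHull(cv2.findContours(c,0,2)[0][0] if 0 else max(cv2.findContours(c,0,2)[0],key=cv2.contourArea))
    q=cv2.approxPolyDP(h,6,True).reshape(-1,2); print(n,c.sum(),q.tolist())
    P=onz(f,q,.01);print(P.round(4).tolist(),np.linalg.norm(P-np.roll(P,-1,0),axis=1).round(4))
    # dark ball
    x0,y0,x1,y1=(355,220,390,245) if n=="top" else (285,195,315,225)
    b=(g[y0:y1,x0:x1].max(2)<60).astype(np.uint8);M=cv2.moments(b,True);print("ball",b.sum(),M["m10"]/M["m00"]+x0,M["m01"]/M["m00"]+y0)
    d[n+"b"]=(M["m10"]/M["m00"]+x0,M["m01"]/M["m00"]+y0)
print(meet(d["top"],d["topb"],d["side"],d["sideb"]))
E
```

```text
top 8909 [[336, 166], [364, 237], [191, 321], [233, 210]]
[[0.6003, -0.1615, 0.01], [0.4575, -0.2136, 0.01], [0.2999, 0.1137, 0.01], [0.512, 0.0395, 0.01]] [0.152  0.3633 0.2247 0.2196]
ball 118 370.7881355932203 232.17796610169492
side 4927 [[298, 216], [376, 295], [313, 343], [237, 268]]
[[0.449, -0.2616, 0.01], [0.3753, -0.0224, 0.01], [0.512, 0.0376, 0.01], [0.5976, -0.1603, 0.01]] [0.2503 0.1493 0.2157 0.1799]
ball 123 299.2845528455285 210.45528455284554
(array([ 0.45705813, -0.2202671 ,  0.06361635]), np.float64(0.0005390592045043814))
```

Run:
```python
from h import *
from workcell import arm
for yaw in (-1.157,-1.157+np.pi): 
    for p in [(.47,-.09,.28),(.44,-.06,.03),(.42,-.25,.06)]: print(yaw,arm.solve_ik(p,down(yaw)),arm.solve_ik(p,down(yaw+np.pi/2)))
q=[arm.solve_ik((.47,-.09,.30),down(y)) for y in(-1.157,-1.157+np.pi)]
i=int(np.argmin([abs(a[5]) if a is not None else 9 for a in q]));print(i)
arm.move_pose((.47,-.09,.30),down(-1.157+np.pi*i))
f=arm.grab_frame("wrist");g=arm.grab_frame("side");t=arm.grab_frame("top")
pickle.dump(dict(wrist=f,side=g,top=t),open("f1.pkl","wb"))
cv2.imwrite("pics/w1.png",f["frame"][:,:,::-1]);print(arm.read_time(),arm.read_eef_pos(),arm.read_contact_force())
```

```text
-1.157 [-0.33600421 -0.13211491  1.90940266  0.          1.3643049   0.82099579] [-0.33600421 -0.13211491  1.90940266  0.          1.3643049  -0.74980053]
-1.157 [-0.29382     0.1544196   2.16070535  0.          0.82646771  0.86318   ] [-0.29382     0.1544196   2.16070535  0.          0.82646771 -0.70761633]
-1.157 [-0.68062037  0.1800593   2.05225537  0.          0.90927798  0.47637963] [-6.80620372e-01  1.80059304e-01  2.05225537e+00 -4.44089210e-16
  9.09277984e-01 -1.09441670e+00]
1.984592653589793 [-0.33600421 -0.13211491  1.90940266  0.          1.3643049  -2.32059686] [-0.33600421 -0.13211491  1.90940266  0.          1.3643049   2.39179212]
1.984592653589793 [-0.29382     0.1544196   2.16070535  0.          0.82646771 -2.27841265] [-0.29382     0.1544196   2.16070535  0.          0.82646771  2.43397633]
1.984592653589793 None [-0.68062037  0.1800593   2.05225537  0.          0.90927798  2.04717595]
0
2.6583 [ 0.47016271 -0.08940908  0.29991909] [-0.40148332 -0.06849081 -0.52095183]
```

View pics/w1.png

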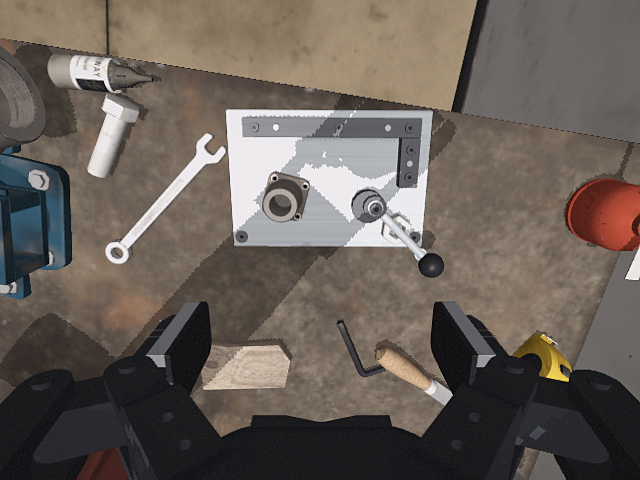

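Wrist view: plate corners near (226,109), (433,110), (426,247), (234,246). The bracket is at about (285,197), turned roughly 18° clockwise. The cam is at (370,207), the ball at (431,265), and the nut at (396,228) beside the lever. I'll fit the plate corners and take a zoomed crop of the bracket.

Run:
```python
from h import *
d=pickle.load(open("f1.pkl","rb"));f=d["wrist"];g=f["frame"]
hsv=cv2.cvtColor(g,cv2.COLOR_RGB2HSV)
m=((hsv[...,2]>110)&(hsv[...,1]<35)).astype(np.uint8)
m[:100]=0;m[252:]=0;m[:,:222]=0;m[:,438:]=0
m=cv2.morphologyEx(m,cv2.MORPH_OPEN,np.ones((3,3)))
c=max(cv2.findContours(m,0,2)[0],key=cv2.contourArea);h=cv2.convexHull(c)
q=cv2.approxPolyDP(h,5,True).reshape(-1,2);print(q.tolist())
P=onz(f,q,.01);print(P.round(4).tolist(),np.linalg.norm(P-np.roll(P,-1,0),axis=1).round(4))
# bracket: darker, warm
x0,y0,x1,y1=250,160,325,235
w=g[y0:y1,x0:x1];H=cv2.cvtColor(w,cv2.COLOR_RGB2HSV)
s=cv2.resize(w,None,fx=8,fy=8,interpolation=cv2.INTER_CUBIC)
cv2.imwrite("pics/brk.png",s[:,:,::-1])
print(H[10,5],H[20:60:8,20:60:8].tolist())
b=(g[245:290,410:455].max(2)<60).astype(np.uint8);M=cv2.moments(b,True);bw=(M["m10"]/M["m00"]+410,M["m01"]/M["m00"]+245)
print("ball",b.sum(),bw,onz(f,[bw],.062))
```

```text
[[226, 109], [432, 111], [424, 251], [234, 245]]
[[0.5122, 0.039, 0.01], [0.5982, -0.1608, 0.01], [0.457, -0.2272, 0.01], [0.3739, -0.0206, 0.01]] [0.2175 0.156  0.2227 0.1506]
[150   3 238] [[[14, 33, 168], [19, 28, 72], [5, 24, 64], [13, 34, 135], [15, 35, 175]], [[15, 31, 65], [15, 31, 116], [8, 85, 72], [17, 33, 70], [13, 25, 164]], [[13, 23, 178], [12, 38, 100], [12, 24, 138], [6, 29, 88], [7, 31, 73]], [[12, 24, 54], [5, 28, 99], [12, 33, 102], [14, 22, 177], [13, 33, 93]], [[13, 23, 178], [14, 41, 68], [9, 36, 70], [14, 21, 185], [9, 43, 60]]]
ball 432 (430.72685185185185, 264.7175925925926) [[ 0.45649509 -0.21987272  0.062     ]]
```

View pics/brk.png

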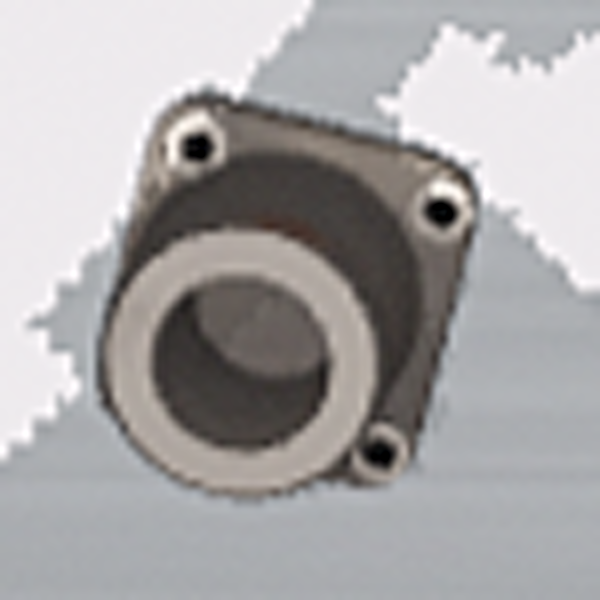

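The crop shows the flange holes at (197,147), (442,210) and (380,452), and the hub ring centre at (242,360). Now poses in the corner frame.

```bash
cat >> h.py <<'E'
TH=np.deg2rad(-66.7);C0=np.array([.48605,-.0907])
def rot(a): return np.array([[np.cos(a),-np.sin(a)],[np.sin(a),np.cos(a)]])
CORNER=C0+rot(TH)@[.075,.048]
def w2c(p): return (np.atleast_2d(p)[:,:2]-CORNER)@rot(TH)   # world -> corner frame
def c2w(x,y,z): return np.r_[CORNER+rot(TH)@[x,y],z+.01]     # z above the plate
E
python3 - <<'E'
from h import *
d=pickle.load(open("f1.pkl","rb"));f=d["wrist"]
q=(np.array([[197,147],[442,210],[380,452]])-3.5)/8+[250,160]
P=w2c(onz(f,q,.02))*1000;print("holes",P.round(1).tolist(),"centre",((P[0]+P[2])/2).round(1))
e=P[1]-P[0];e2=P[1]-P[2];print("len",np.linalg.norm(e),np.linalg.norm(e2),"ang",np.arctan2(e[1],e[0]),np.arctan2(-e2[0],e2[1]))
print("hub",w2c(onz(f,[(np.array([242,360])-3.5)/8+[250,160]],.066))*1000)
print("ball",(w2c([.4568,-.2200])*1000).round(1))
b=(w2c([.4568,-.2200])-[-.026,-.0711])[0];print("r",np.hypot(*b)*1000,"clamp",-np.arctan2(b[1],b[0])-.61)
# check bar edges predicted in the image
print(proj(f,[c2w(-.15,0,.016),c2w(0,0,.016),c2w(0,-.052+.0,.016)]).round(1).tolist())
# nut pixel
print("nut",w2c(onz(f,[(396,228)],.026))*1000)
E
```

```text
holes [[-133.5, -43.4], [-100.4, -51.7], [-109.1, -85.6]] centre [-121.3  -64.5]
len 34.131487620061634 34.97188798755789 ang -0.24436957798988532 -0.2525497794101508
hub [[-123.07072431  -63.23540527]]
ball [[  32.2 -126. ]]
r 80.0030958293345 clamp 0.14643195413271526
[[256.5, 136.4], [401.4, 137.8], [398.1, 187.8]]
nut [[  0.73595253 -96.72938259]]
```

The checks hold: the lever comes out at 80.0 mm, the hole spacing is square, and the bar edges project where they appear. The bracket is at (-122,-64) mm, yaw -0.25, and the clamp is at 0.15. First I push in +y, clear of the cam, with two fingertips.

Run:
```python
from h import *
from workcell import arm
arm.gripper_to(0.2)
x=-.121
arm.move_pose(c2w(x,-.118,.06),down(TH))
print("down",arm.servo_line(c2w(x,-.118,.019),.08,force_limit=8))
F0=np.array(arm.read_contact_force())
s=arm.servo_line(c2w(x,-.052,.019),.04,force_limit=12)
p=np.array(arm.read_eef_pos());print("push",s,w2c(p)*1000,p[2],np.array(arm.read_contact_force())-F0,arm.read_opening())
f=arm.grab_frame("wrist");pickle.dump(f,open("f2.pkl","wb"));cv2.imwrite("pics/w2.png",f["frame"][:,:,::-1]);print(arm.read_time())
```

```text
down False
push True [[-121.68641197  -59.7786535 ]] 0.028268037595672386 [-0.2415933  -0.33768038 -0.81223974] 0.20169732469240706
6.3333
```

View pics/w2.png

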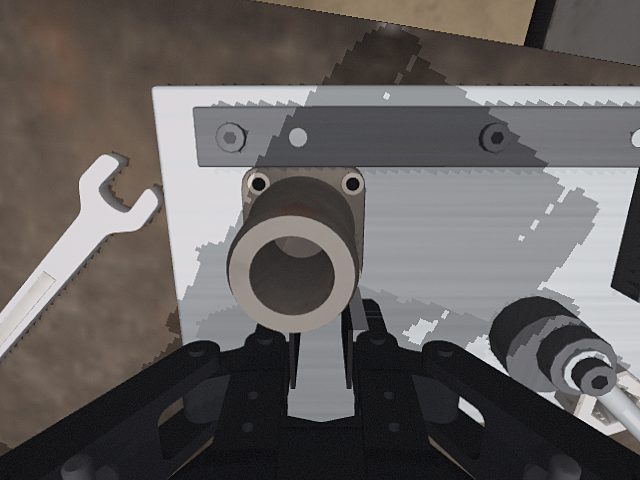

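The bracket now sits square against the fence, with its front holes at (259,184) and (352,184). The cam is clear on the right. Next I retreat and push along the fence to the end stop.

Run:
```python
from h import *
from workcell import arm
f=pickle.load(open("f2.pkl","rb"));P=w2c(onz(f,[(259,184),(352,184)],.02))*1000;print("holes",P.round(1).tolist());bx=P[:,0].mean()/1000
p=np.array(arm.read_eef_pos());
arm.servo_line(c2w(bx,-.075,.019),.1);arm.servo_line(c2w(bx,-.075,.10),.2)
arm.gripper_to(0.12)
sx=bx-.023-.011-.012
arm.move_pose(c2w(sx,-.024,.10),down(TH+np.pi/2))
print("down",arm.servo_line(c2w(sx,-.025,.019),.12,force_limit=8))
s=arm.servo_line(c2w(-.065,-.024,.019),.05,force_limit=25)
print("a",s,w2c(arm.read_eef_pos())*1000,arm.read_contact_force())
if not s:
    s=arm.servo_line(c2w(-.050,-.024,.019),.03,force_limit=15)
p=np.array(arm.read_eef_pos());print("push",s,w2c(p)*1000,p[2],arm.read_contact_force())
f=arm.grab_frame("top");pickle.dump(dict(w=arm.grab_frame("wrist"),top=f,side=arm.grab_frame("side")),open("f3.pkl","wb"));print(arm.read_time())
```

```text
holes [[-144.7, -6.8], [-110.9, -6.7]]
down False
a False [[-64.98725719 -24.40994331]] [-3.28358975  3.11700544  2.39493702]
push True [[-56.3240264  -24.79441542]] 0.028249869815109484 [-0.02036401  0.30142409  1.047879  ]
12.45
```

Stopped at x = -56.3, where home would give about -57. I'll back off and look from above before clamping.

Run:
```python
from h import *
from workcell import arm
arm.servo_line(c2w(-.072,-.025,.019),.1);arm.servo_line(c2w(-.072,-.025,.13),.25)
arm.move_pose(c2w(-.025,-.085,.17),down(TH))
f=arm.grab_frame("wrist");pickle.dump(f,open("f4.pkl","wb"));print(arm.read_time())
q=proj(f,[c2w(-.023,-.024,.01)])[0];print(q)
x,y=[int(v) for v in q];x=max(100,min(540,x));y=max(75,min(405,y));print(x-100,y-75)
s=f["frame"][y-75:y+75,x-100:x+100]
cv2.imwrite("pics/w4.png",cv2.resize(s,None,fx=4,fy=4,interpolation=cv2.INTER_CUBIC)[:,:,::-1])
```

```text
14.6583
[325.46292377 141.9713661 ]
225 66
```

View pics/w4.png

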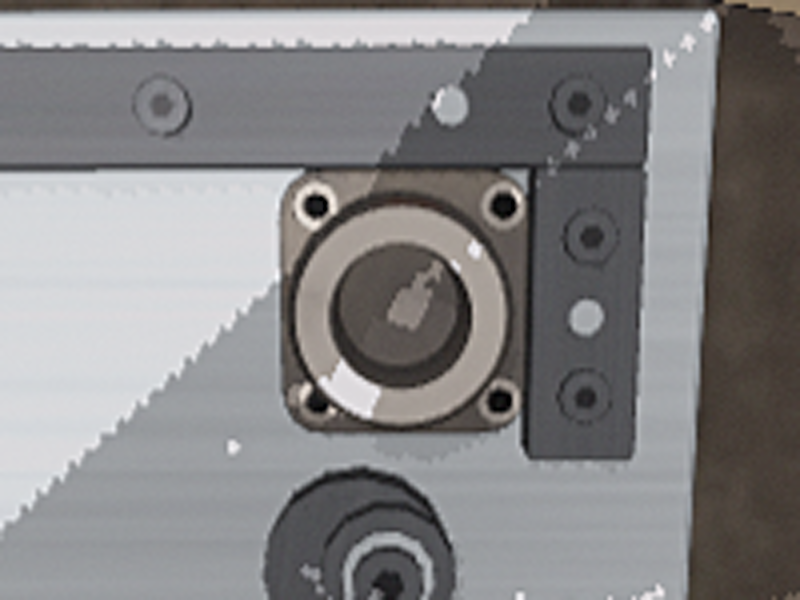

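The flange sits square in the corner, touching both the fence (edge at y≈168) and the end stop (edge at x≈530). The cam is clear below it. Now the lever.

Run:
```python
from h import *
from workcell import arm
f=pickle.load(open("f4.pkl","rb"))
q=(np.array([[316,206],[504,206],[500,401],[316,401]])-1.5)/4+[225,66]
P=w2c(onz(f,q,.02))*1000;print("holes",P.round(1).tolist(),P.mean(0).round(1))
def pose(c,back=.0,z=.054):   # tips ~50 mm above the bench
    a=.61+c;r=np.array([np.cos(a),-np.sin(a)]);t=np.array([-np.sin(a),-np.cos(a)])
    p=np.array([-.026,-.0711])+.080*r-(.0245+back)*t
    return c2w(p[0],p[1],z),down(TH-a+np.pi)
cs=[pose(c) for c in np.arange(.25,1.9,.1)]
print([None if arm.solve_ik(*c) is None else round(float(arm.solve_ik(*c)[5]),2) for c in cs])
arm.gripper_to(0)
p,o=pose(.146,.012,.12);arm.move_pose(p,o)
p,o=pose(.146,.012);print("down",arm.servo_line(p,.1,force_limit=6),arm.read_eef_pos())
for c in (.3,.5,.7,.9,1.1,1.3):
    p,o=pose(c);s=arm.servo_line(p,.07,frame=o,force_limit=20)
    print(c,s,np.round(arm.read_contact_force(),1))
    if s:break
f=arm.grab_frame("wrist");pickle.dump(f,open("f5.pkl","wb"));print(arm.read_time())
cv2.imwrite("pics/w5.png",f["frame"][:,:,::-1])
```

```text
holes [[-39.0, -6.5], [-4.8, -6.4], [-4.7, -41.5], [-39.4, -41.5]] [-22. -24.]
[-1.7, -1.61, -1.51, -1.42, -1.32, -1.22, -1.11, -1.01, -0.91, -0.8, -0.69, -0.58, -0.46, -0.35, -0.23, -0.11, 0.0]
down False [ 0.4915521  -0.23276519  0.06435037]
0.3 False [-0.1  0.9  1.1]
0.5 False [-0.1 -0.2  0.4]
0.7 False [-0.4 -0.3 -0.7]
0.9 False [-0.1  0.  -0.7]
1.1 False [ 0.2  0.2 -1.2]
1.3 False [-0.1  0.3  0.9]
20.3833
```

View pics/w5.png

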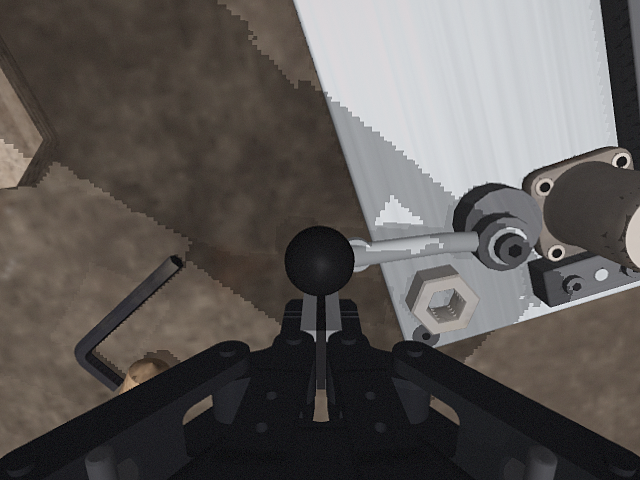

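The ball at (320,261) rides on the fingertips, and the lever follows toward the bracket side with the nut untouched at (441,299). I'll push on to the end of travel.

Run:
```python
from h import *
from workcell import arm
def pose(c,back=.0,z=.054):
    a=.61+c;r=np.array([np.cos(a),-np.sin(a)]);t=np.array([-np.sin(a),-np.cos(a)])
    p=np.array([-.026,-.0711])+.080*r-(.0245+back)*t
    return c2w(p[0],p[1],z),down(TH-a+np.pi)
for c in (1.42,1.55,1.65,1.73,1.80,1.86):
    p,o=pose(c);s=arm.servo_line(p,.03,frame=o,force_limit=22)
    print(c,s,np.round(arm.read_contact_force(),1),np.round((np.array(arm.read_eef_pos())-p)*1000,1))
    if s:break
f=arm.grab_frame("wrist");
u=proj(f,[c2w(*(np.array([-.026,-.0711])+.08*np.array([np.cos(.61+1.8),-np.sin(.61+1.8)])),.052)]);print("expected ball px",u)
# back off and view
p,o=pose(c,.03);arm.servo_line(p,.1,frame=o)
arm.servo_line(p+[0,0,.1],.2)
arm.move_pose(c2w(-.045,-.12,.19),down(TH))
f=arm.grab_frame("wrist");pickle.dump(f,open("f6.pkl","wb"));print(arm.read_time())
cv2.imwrite("pics/w6.png",f["frame"][:,:,::-1])
b=cv2.inRange(f["frame"],(0,0,0),(45,45,45))
e=proj(f,[c2w(-.0855,-.125,.052)])[0];print(e)
```

```text
1.42 False [-0.5 -1.2  1.2] [ 0.2 -0.2  0.1]
1.55 False [ 0.9 -1.9 -0.3] [ 0.3 -0.5  0.1]
1.65 False [-0.1 -4.2 -1.6] [ 0.2 -0.7  0.1]
1.73 False [-0.9 -5.6 -0.9] [ 0.2 -0.5  0.1]
1.8 False [-0.7 -2.6 -0.4] [0.2 0.1 0.1]
1.86 False [ -1.7 -11.9  -0.8] [-0.3 -2.2  0.2]
expected ball px [[318.95662048 270.76601444]]
24.775
[268.05559956 235.28707098]
```

View pics/w6.png

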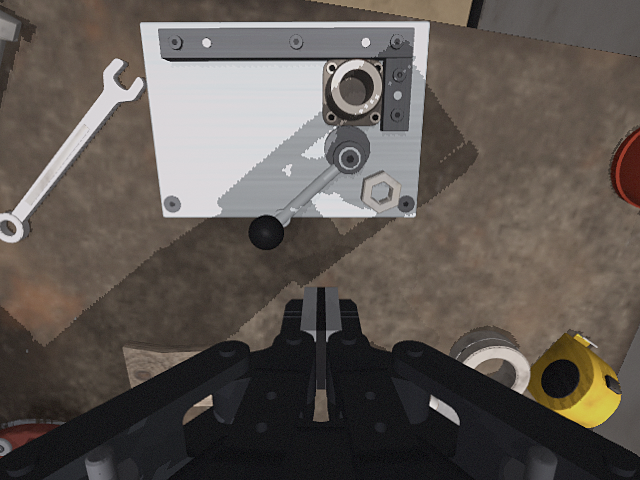

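The lever now lies down-left with the ball at (266,232). The cam touches the bracket, which sits in the corner, and the nut is undisturbed. Now to put numbers on the lever angle and bracket pose.

Run:
```python
from h import *
from workcell import arm
f=arm.grab_frame("wrist");g=f["frame"]
b=(g[205:260,240:295].max(2)<60).astype(np.uint8);b=cv2.morphologyEx(b,cv2.MORPH_OPEN,np.ones((7,7)));M=cv2.moments(b,True);u=(M["m10"]/M["m00"]+240,M["m01"]/M["m00"]+205)
v=(w2c(onz(f,[u],.062))-[-.026,-.0711])[0];print(u,b.sum(),"r",np.hypot(*v),"clamp",-np.arctan2(v[1],v[0])-.61)
s=g[15:225,250:450];cv2.imwrite("pics/w7.png",cv2.resize(s[25:165],None,fx=4,fy=4,interpolation=cv2.INTER_CUBIC)[:,:,::-1]);print(arm.read_time())
```

```text
(266.9990548204159, 231.88468809073723) 1058 r 0.07908043251925516 clamp 1.8243690145791014
24.825
```

View pics/w7.png

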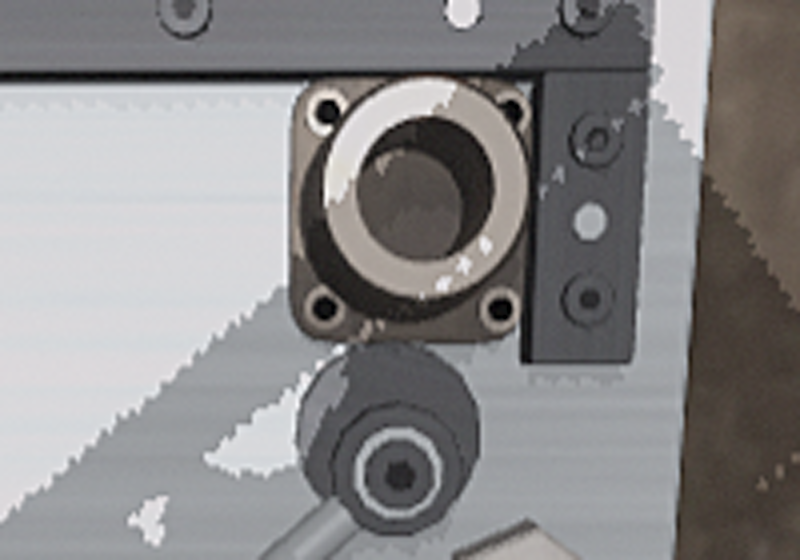

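The lever reads 1.82 rad, past the 1.5 lock angle and near the end of travel. The flange is flush on both bars, the cam (390,345) presses its -y face, and the robot is touching nothing. Handing in.

```bash
python3 -c "
from workcell import arm
print(arm.close_job())"
```

```text
the job is handed in; nothing more can be done
None
```

The bracket is home against the side fence and end stop, the cam lever is locked at about 1.82 rad, and the job was handed in at about 25 s with the other parts not touched.

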